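Close and lock the control box cover

ROBOT

A 6-joint arm with a two-finger parallel gripper is mounted at the origin on the work surface; the furniture and walls round the work are solid. World frame = base frame: x ahead of the robot, y to its left, z up, the work surface at z = 0. Lengths are in m, angles in rad, forces in N, time in s.
With the tool pointing down it reaches from about 0.3 to 0.875 m from the base axis. Payload 6.4 kg.
Tool frame: the origin (TCP) lies at the very end of the fingers, on their centre line; the grasp point (between the pads) lies 19 mm behind it (ctrl.tcp_to_grasp is the distance from the TCP to the grasp point, in m); z points along the fingers, y is the direction in which the jaws open and shut (so a half turn about z gives the same grasp; the last joint's range is limited). The gripper opens to 85 mm and grips with 20 to 120 N. Pads are 22 mm wide; open, the fingers measure 114 mm over their backs; the gripper's body (76 mm by 85 mm) begins 54 mm behind the grasp point. The pads swing forward as they close: fully open they stand 13 mm farther back than shut.
Start: joints at [-1.312, 0.181, 1.607, -0, 1.354, -0.206], TCP at [0.258, -0.514, 0.198] pointing down, gripper open.
Joint ranges: [-2.99, 2.99], [-0.89, 2.07], [0.3, 2.58], [-1.14, 4.28], [0, 2.63], [-3.12, 3.12]. Speed limits (rad/s): [2.57, 2.57, 3.01, 3.14, 3.14, 3.14].

INTERFACE

Orientations are given as a unit quaternion [w, x, y, z].
In Python, from bench import ctrl gives the robot as it stands. The module is installed in compiled form; this text tells all that it offers.
- The arm moves only by the tool drive_tool, never from a script. Its argument "deltas" is a list of rows, each an object with "slide": the shift along the tool's x, y, z as a fraction of full scale, a list of three; "delta_rot": the turn, a rotation vector about the tool's x, y, z as a fraction of full scale, a list of three; "hand": the opening, from 0 (shut) to 1 (fully open). In form: [{"slide": [tx, ty, tz], "delta_rot": [wx, wy, wz], "hand": hand}, ...]. A call has exactly 5 rows; each row shifts and turns the commanded pose from where the row before left it, along the tool's axes as they then stand; what a row does not reach is not made up. Full scale, the value 1, is 50 mm for a shift and 180 degrees for a turn. A row lasts 1/8 s, in which the tool goes at most 62.5 mm and 10.7 degrees, less where a joint would pass 70% of its speed; a pose out of reach is approached as far as the arm can. A call with a number of a shift or a turn outside -1 to 1 is refused whole. A call with a gripper value outside its range is refused whole. The fingers move at their own pace and stop on an object; the grip force is fixed at half the most. Time passes only in rows, so rows that do not move let the fingers close, or fill a call up. It gives the time, the measured TCP pose, the force and the opening at its end, in the units of the state.
- ctrl.get_obs(): the state, without advancing time (a new reading comes with each control period).
- ctrl.camera(name): name is "scene" or "top" or "wrist"; returns a dict with "frame" (480x640x3 uint8, red, green, blue), "mtx" (3x3 intrinsics, pixels), "R" (3x3) and "t" (3): a world point X has camera coordinates R X + t. Camera axes: x right, y down, z forward; pixel columns grow to the right and rows downward; lengths in m; the calibration is good to about 2 mm. A picture is of the moment at which its call begins. There is no depth.
- ctrl.hand_in(): hands the job in, once; it reports no verdict.
The state is a dict: "time_s": time; "q": joint angles; "dq": joint speeds; "joint_efforts": joint torques, N m; "eef_pos": TCP position; "eef_rot": TCP orientation; "wrist_force": force on the tool from outside, world axes, zero at the start; "torque": the same for the moment, N m; "opening": opening from 0.0 (shut) to 1.0 (fully open).
Only numpy, scipy, OpenCV 4.12 (cv2) and the standard library are available. Lean on these libraries where they do the work, as an engineer would, in place of code of your own. Each camera call takes 0.05 s, during which the arm holds its last target.

TASK

Close up the polisher's control box without gripping or lifting anything: with the fingertips push the sliding cover by its ridge fully home against its end stop. Then set the fingertips in the slot of the round fastener beside it and turn it by the slot a quarter turn counter-clockwise (seen from above) to its stop, so that its steel tongue, which is not to be pushed itself, stands behind the ridge and locks the cover. Leave the loose block, felt wheel and wedge where they are.

Things in the scene. Friction and masses are not known exactly. Their poses are not given: they have to be found in the camera images.
- control_box: Low grey steel box, 200 (x) by 270 (y) by 46 mm high, fixed; origin at the centre of its underside. x axis: the way the cover closes (away from the robot), y left, z up. On its deck, 46 mm up, are the sliding cover (right half, between two steel rails with tops 57 mm up) and the fastener (left half).
- cover_ridge (a point): Middle of the near (-x) face, the one to push, of the upright ridge along the cover's near edge; 63 mm above the table. The ridge is 104 mm long in y, 8 mm thick, from 52 to 74 mm above the table. With the cover fully home this point lies at x = -4 mm, y = -60 mm in the box's frame.
- fastener (a joint): Turn of the fastener, rad: 0 = tongue points to the box's -x (unlocked); grows counter-clockwise seen from above; 1.571 = rigid stop, tongue points to the box's -y, behind the ridge (locked). Starts at 0 to 0.3, stays where it is left, needs about 0.12 N m. An open cover's ridge blocks the tongue's way.
- fastener_slot (a point): On the fastener's upright axis at its slot's floor, 71 mm above the table; x = -16, y = 58 mm in the box's frame. Turns with it: x axis along the slot, tongue towards -x. Head: round, black, 84 mm across, top 89 mm above the table, cut by the slot (steel floor), 30 mm wide, 78 mm long, 18 mm deep, open at both ends. Tongue below: 16 mm wide, 58 to 67 mm above the table, reaching 82 mm from the axis.
- wood_block: Loose wooden packing block 42 x 60 x 30 mm beside the box, to be left alone; origin at the centre of its underside.
- felt_wheel: Loose felt polishing wheel, 60 mm in diameter and 25 mm high, beside the box, to be left alone; origin at the centre of its underside.
- wedge_1: Loose wooden wedge 30 x 75 x 22 mm beside the box, to be left alone; origin at the centre of its underside.
- cover: Loose steel cover, 90 (x) by 124 (y) by 6 mm, 0.4 kg; origin at the centre of its underside, 46 mm above the table; axes as the box's. Slides along the box's x, held down by the rails' lips, 2 mm play either side, a few newtons of friction; starts 25 to 45 mm open, closes against a rigid end stop.
Mind the look-alikes: they are no part of the job. There is more than one size of the cover; the one meant has the size given above.

How it is judged:
On the way, in this order (a step that is already met when the one before it is completed fails the run):
1. the cover is pushed fully home (within 4 mm) while the fastener is not yet locked (x of cover_ridge in the frame of control_box above -0.008 m and value of joint fastener below 1 rad), for 0.2 s.
2. the fastener is turned a quarter turn (to within 0.12 rad of its stop) (value of joint fastener above 1.45 rad), for 0.2 s.
At the end, for the whole second after the job is handed in: The cover is within 4 mm of its home against the end stop, lying on the deck, and the fastener is at rest within 0.12 rad of its locked stop (x of cover_ridge in the frame of control_box above -0.008 m and value of joint fastener above 1.45 rad and velocity of joint fastener below 0.1 rad/s and z of cover_ridge in the frame of control_box below 0.068 m); the robot touches nothing.
It fails at once if the cover is lifted more than 10 mm (z of cover_ridge in the frame of control_box above 0.073 m).
It fails at once if the tongue itself is pushed (more than 3 N) (contact force between any of the fingers, the arm and fastener_c0 above 3 N or contact force between any of the fingers, the arm and fastener_c1 above 3 N).
It fails at once if the block is moved more than 20 mm (distance of wood_block from where it was at the start of the episode above 0.02 m).
It fails at once if the felt wheel is moved more than 20 mm (distance of felt_wheel from where it was at the start of the episode above 0.02 m).
It fails at once if the wedge is moved more than 20 mm (distance of wedge_1 from where it was at the start of the episode above 0.02 m).
It also fails if it takes over 48 s, if anything falls off the work surface, if the arm or the gripper's body presses on something with over 40 N, if the wrist force passes 120 N, or if a joint passes its speed limit or range.

## Working session

There is one attempt and no reset: what is moved stays moved. The work goes in short steps, Python scripts to look and compute and a tool call to move; the robot and the scene stay as the last step left them, time stands still between calls to the robot, and variables do not carry over. Pictures are saved under pics/ and viewed, and the job is handed in when it is done.

Besides the shell and the picture viewer there is one more tool, called by a JSON object that holds its "fn" and its "kwargs", one argument or row to a line. drive_tool: Moves the arm, as the interface text tells. Its arguments: {"type":"object","properties":{"deltas":{"type":"array","items":{"type":"object","properties":{"slide":{"type":"array","items":{"type":"number"}},"delta_rot":{"type":"array","items":{"type":"number"}},"hand":{"type":"number"}}}}},"required":["deltas"]}

```bash
mkdir -p pics
python3 - <<'E'
from bench import ctrl
import cv2,numpy as np
o=ctrl.get_obs();print(o)
for n in ["scene","top","wrist"]:
    c=ctrl.camera(n);cv2.imwrite(f"pics/{n}0.png",c["frame"][:,:,::-1]);np.savez(f"pics/{n}0.npz",**c)
    print(n,c["mtx"].tolist(),c["R"].round(3).tolist(),c["t"])
E
```

```text
{'time_s': 0.0, 'q': array([-1.31231553e+00,  1.81505162e-01,  1.60801395e+00, -1.09483314e-05,
        1.35379289e+00, -2.06276244e-01]), 'dq': array([ 6.06766425e-04,  1.92472842e-04,  5.62020265e-05, -5.81482736e-04,
       -8.22682465e-04,  4.01091764e-04]), 'joint_efforts': array([-1.34380003e-03, -4.44872189e+01, -3.51337123e+01, -4.99698563e-04,
        9.29112837e-03,  2.15682815e-05]), 'eef_pos': array([ 0.25758398, -0.51339765,  0.1969015 ]), 'eef_rot': array([-8.59237957e-04,  9.73120760e-01,  2.30293829e-01, -2.77797489e-05]), 'wrist_force': array([-0.58887951,  0.2268477 ,  0.12007891]), 'torque': array([0.02566077, 0.02777443, 0.03356645]), 'opening': 1.0000751231477816}
scene [[521.8183115302032, 0.0, 314.1939979853266], [0.0, 521.8183115302032, 245.94346382939815], [0.0, 0.0, 1.0]] [[-0.861, -0.508, 0.018], [-0.339, 0.548, -0.765], [0.378, -0.665, -0.644]] [0.51210877 0.26817692 0.7808758 ]
top [[438.0139965919293, 0.0, 329.4119580138066], [0.0, 438.0139965919293, 235.89357667917744], [0.0, 0.0, 1.0]] [[0.009, -1.0, 0.008], [-0.987, -0.01, -0.16], [0.16, -0.006, -0.987]] [-0.0420148   0.58108949  1.01278842]
wrist [[341.7362477716366, 0.0, 320.52043248414697], [0.0, 341.7362477716366, 242.51685198558502], [0.0, 0.0, 1.0]] [[0.447, -0.894, -0.0], [-0.862, -0.431, 0.267], [-0.239, -0.119, -0.964]] [-0.57526179 -0.03359056  0.37746124]
```

View pics/scene0.png

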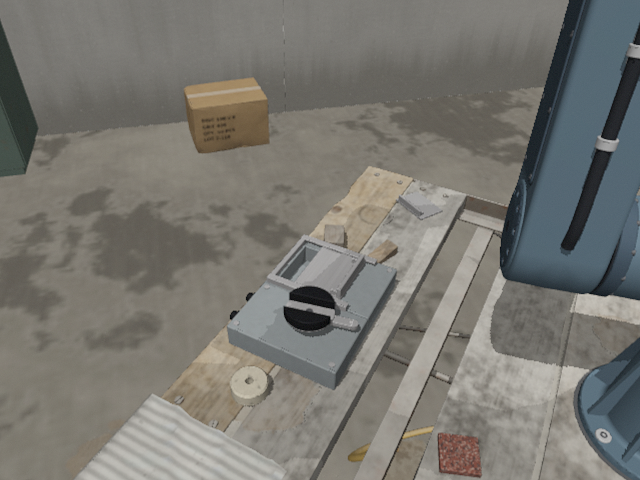

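View pics/top0.png

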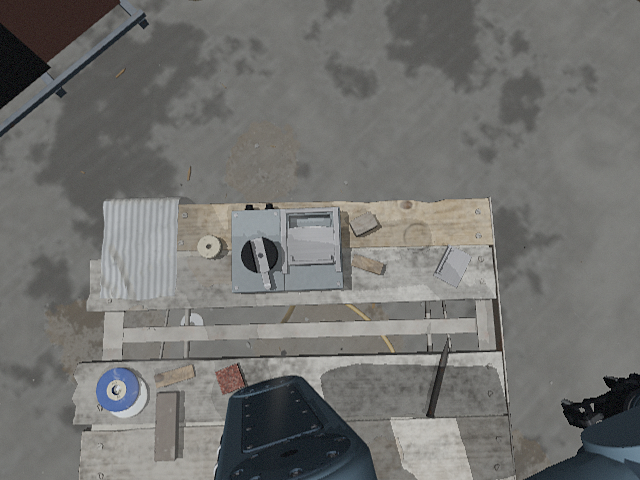

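The top view shows the box at about (290,250). It has the fastener at (259,256), the cover at (313,243) between its rails, the felt wheel at (209,246), the block at (364,224) and the wedge at (368,265). A loose look-alike cover lies at (452,265), off the box. I'll enlarge the box.

Run:
```python
import cv2
i=cv2.imread("pics/top0.png")[190:310,220:400]
cv2.imwrite("pics/crop.png",cv2.resize(i,None,fx=4.4,fy=4.4,interpolation=cv2.INTER_CUBIC))
i=cv2.imread("pics/scene0.png")[220:390,220:410]
cv2.imwrite("pics/crop2.png",cv2.resize(i,None,fx=3.5,fy=3.5,interpolation=cv2.INTER_CUBIC))
```

```text
(no output)
```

View pics/crop.png

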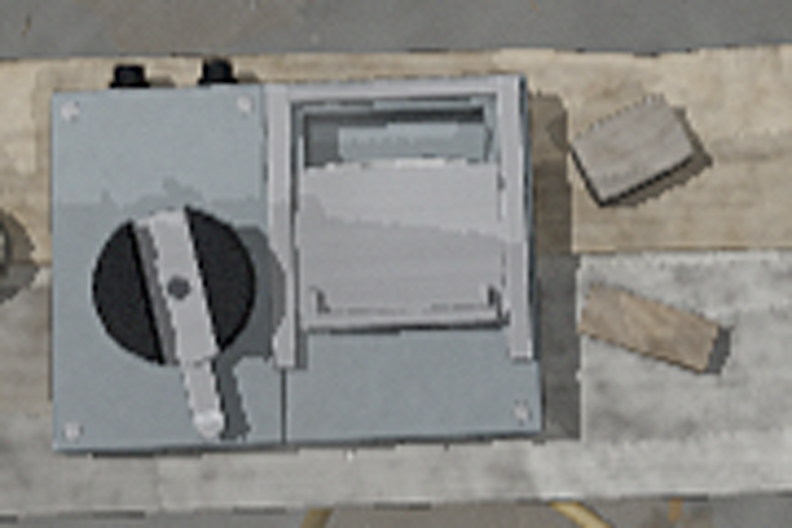

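View pics/crop2.png

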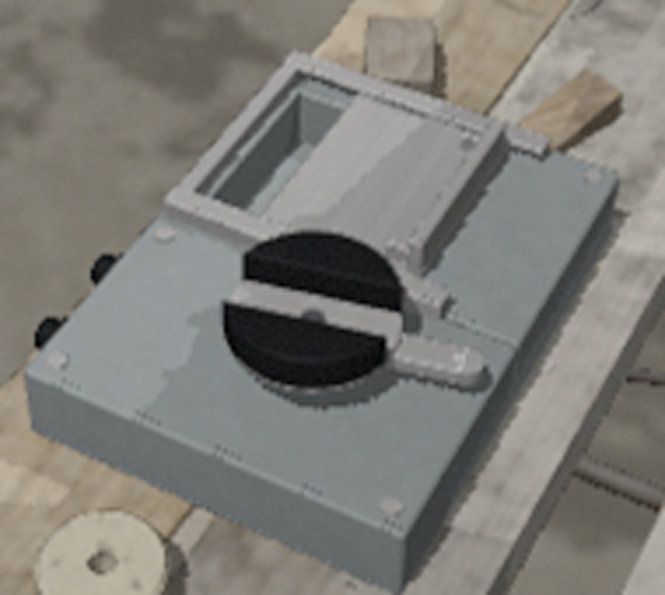

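```bash
cat > h.py <<'E'
import numpy as np,cv2
def ray(c,p,z):
    d=c["R"].T@np.linalg.inv(c["mtx"])@np.array([p[0],p[1],1.]); o=-c["R"].T@c["t"]
    return (o+d*(z-o[2])/d[2])
def proj(c,X):
    q=c["mtx"]@(c["R"]@np.array(X)+c["t"]);return q[:2]/q[2]
def load(n): return dict(np.load(f"pics/{n}.npz"))
E
python3 - <<'E'
from h import *
t=load("top0"); s=load("scene0")
T=lambda x,y:(x/4.4+220,y/4.4+190)
S=lambda x,y:(x/3.5+220,y/3.5+220)
for n,p,z in [("FL",(52,90),.046),("NL",(55,450),.046),("NR",(540,435),.046),("FR",(525,75),.057),("head",(175,285),.089),("ridgeL",(303,331),.074),("ridgeR",(503,323),.074),("tongtip",(210,437),.067),("slotfar",(163,212),.071),("boltFL",(70,110),.048),("boltNL",(72,430),.048),("boltNR",(520,411),.048),("railnearL",(285,367),.057),("railnearR",(522,357),.057)]:
    print("top",n,ray(t,T(*p),z).round(4))
for n,p,z in [("NL",(403,555),.046),("FL",(30,378),.046),("NR",(617,175),.046),("head",(323,297),.089),("tip",(478,383),.067),("ridgeR",(505,120),.074),("boltNL",(391,506),.048),("boltFL",(58,359),.048),("boltNR",(594,174),.048)]:
    print("scene",n,ray(s,S(*p),z).round(4))
E
```

```text
top FL [0.6421 0.2021 0.046 ]
top NL [0.4441 0.1917 0.046 ]
top NR [ 0.4545 -0.0693  0.046 ]
top FR [ 0.6509 -0.0599  0.057 ]
top head [0.529  0.1237 0.089 ]
top ridgeL [0.5069 0.0575 0.074 ]
top ridgeR [ 0.5121 -0.0484  0.074 ]
top tongtip [0.451  0.1058 0.067 ]
top slotfar [0.5704 0.1342 0.071 ]
top boltFL [0.6305 0.1912 0.048 ]
top boltNL [0.4548 0.1826 0.048 ]
top boltNR [ 0.4672 -0.0584  0.048 ]
top railnearL [0.489  0.0681 0.057 ]
top railnearR [ 0.4956 -0.0591  0.057 ]
scene NL [0.4373 0.2069 0.046 ]
scene FL [0.6332 0.2109 0.046 ]
scene NR [ 0.4558 -0.0619  0.046 ]
scene head [0.523  0.1305 0.089 ]
scene tip [0.4465 0.1216 0.067 ]
scene ridgeR [ 0.5135 -0.0404  0.074 ]
scene boltNL [0.4534 0.1885 0.048 ]
scene boltFL [0.628  0.1961 0.048 ]
scene boltNR [ 0.4658 -0.0541  0.048 ]
```

{"fn": "drive_tool", "kwargs": {
  "deltas": [
    {"slide": [0.732, -0.648, 0], "delta_rot": [0, 0, 0], "hand": 0},
    {"slide": [0.732, -0.648, 0], "delta_rot": [0, 0, 0], "hand": 0},
    {"slide": [0.732, -0.648, 0], "delta_rot": [0, 0, 0], "hand": 0},
    {"slide": [0.732, -0.648, 0], "delta_rot": [0, 0, 0], "hand": 0},
    {"slide": [0.732, -0.648, 0], "delta_rot": [0, 0, 0], "hand": 0}
  ]
}}

```text
time_s: 0.78
eef_pos: [0.349, -0.2856, 0.1976]
eef_rot: [-0.0, 0.973, 0.23, 0.0]
wrist_force: [1.0, -0.2, -0.0]
opening: 0.004
```

{"fn": "drive_tool", "kwargs": {
  "deltas": [
    {"slide": [0.732, -0.648, 0], "delta_rot": [0, 0, 0], "hand": 0},
    {"slide": [0.732, -0.648, 0], "delta_rot": [0, 0, 0], "hand": 0},
    {"slide": [0.732, -0.648, 0], "delta_rot": [0, 0, 0], "hand": 0},
    {"slide": [0.732, -0.648, 0], "delta_rot": [0, 0, 0], "hand": 0},
    {"slide": [0.732, -0.648, 0], "delta_rot": [0, 0, 0], "hand": 0}
  ]
}}

```text
time_s: 1.4
eef_pos: [0.44, -0.0587, 0.1978]
eef_rot: [0.0, 0.973, 0.23, 0.0]
wrist_force: [-0.4, 0.1, 0.1]
opening: -0.001
```

{"fn": "drive_tool", "kwargs": {
  "deltas": [
    {"slide": [0, 0, 0], "delta_rot": [0, 0, -0.05], "hand": 0},
    {"slide": [0, 0, 0], "delta_rot": [0, 0, -0.05], "hand": 0},
    {"slide": [0, 0, 0], "delta_rot": [0, 0, -0.05], "hand": 0},
    {"slide": [0, 0, 0], "delta_rot": [0, 0, -0.05], "hand": 0},
    {"slide": [0, 0, 0], "delta_rot": [0, 0, -0.05], "hand": 0}
  ]
}}

```text
time_s: 2.02
eef_pos: [0.4395, -0.0602, 0.1976]
eef_rot: [-0.0, 0.809, 0.587, -0.0]
wrist_force: [0.1, -0.6, -0.4]
opening: -0.001
```

{"fn": "drive_tool", "kwargs": {
  "deltas": [
    {"slide": [0, 0, 0], "delta_rot": [0, 0, -0.05], "hand": 0},
    {"slide": [0, 0, 0], "delta_rot": [0, 0, -0.05], "hand": 0},
    {"slide": [0, 0, 0], "delta_rot": [0, 0, -0.017], "hand": 0},
    {"slide": [0, 0, 0], "delta_rot": [0, 0, 0], "hand": 0},
    {"slide": [0, 0, 0], "delta_rot": [0, 0, 0], "hand": 0}
  ]
}}

```text
time_s: 2.65
eef_pos: [0.4396, -0.0603, 0.1977]
eef_rot: [-0.0, 0.691, 0.723, -0.0]
wrist_force: [-0.5, 0.6, -0.6]
opening: 0.001
```

Run:
```python
from bench import ctrl
import cv2,numpy as np
o=ctrl.get_obs();print(o["q"].round(3),o["eef_pos"],o["eef_rot"].round(4),o["wrist_force"],o["opening"])
for n in ["wrist"]:
    c=ctrl.camera(n);cv2.imwrite(f"pics/{n}1.png",c["frame"][:,:,::-1]);np.savez(f"pics/{n}1.npz",**c)
```

```text
[-0.405 -0.125  1.921 -0.     1.346 -0.451] [ 0.43958151 -0.06027562  0.19767678] [-1.000e-04  6.907e-01  7.231e-01 -1.000e-04] [-0.5372359   0.57626085 -0.60841478] 0.000568501023192964
```

View pics/wrist1.png

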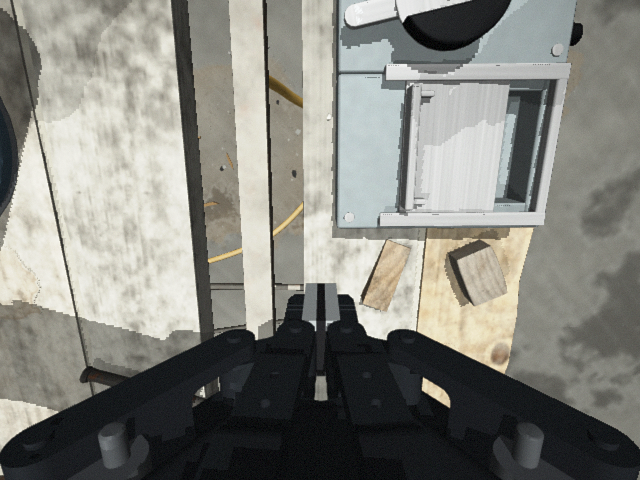

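The wrist view shows the cover ridge at about x=405, y=83–212, and the fastener cut off at the top edge (450,20). I'm shifting so the whole box is in view.

{"fn": "drive_tool", "kwargs": {
  "deltas": [
    {"slide": [0.7, 0.6, 0], "delta_rot": [0, 0, 0], "hand": 0},
    {"slide": [0.7, 0.6, 0], "delta_rot": [0, 0, 0], "hand": 0},
    {"slide": [0, 0, 0], "delta_rot": [0, 0, 0], "hand": 0},
    {"slide": [0, 0, 0], "delta_rot": [0, 0, 0], "hand": 0},
    {"slide": [0, 0, 0], "delta_rot": [0, 0, 0], "hand": 0}
  ]
}}

```text
time_s: 3.32
eef_pos: [0.4959, 0.0117, 0.1977]
eef_rot: [-0.0, 0.691, 0.723, -0.0]
wrist_force: [-0.0, -0.2, -0.1]
opening: -0.001
```

Run:
```python
from bench import ctrl
import cv2,numpy as np
for n in ["wrist"]:
    c=ctrl.camera(n);f=c["frame"][:,:,::-1];cv2.imwrite(f"pics/{n}2.png",f);np.savez(f"pics/{n}2.npz",**c)
    cv2.imwrite("pics/crop3.png",cv2.resize(f[:300,220:520],None,fx=2,fy=2,interpolation=cv2.INTER_CUBIC))
```

```text
(no output)
```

View pics/crop3.png

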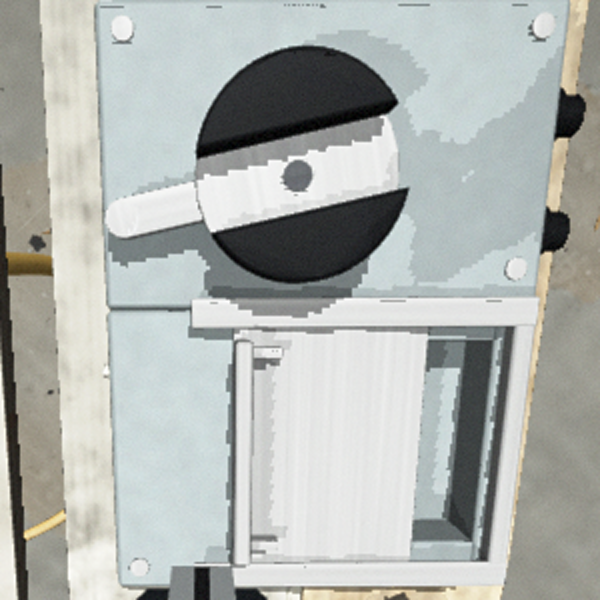

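The crop shows the slot's centre pin at (298,176), the ridge strip at x≈237–252 and y≈340–565, deck bolts at (121,28), (543,25) and (139,567), and the tongue tip at (108,218). I'm casting rays.

Run:
```python
from h import *
c=load("wrist2"); C=lambda x,y:(x/2+220,y/2)
P={}
for n,p,z in [("pin",(298,176),.072),("NL",(97,3),.046),("NR",(119,585),.046),("bNL",(121,28),.048),("bFL",(543,25),.048),("bNR",(139,567),.048),("ridgeNL",(237,342),.074),("ridgeFL",(252,341),.074),("ridgeNR",(234,565),.074),("ridgeFR",(249,565),.074),("railL near",(192,301),.057),("tip",(107,218),.0625),("slotAend1",(197,157),.089),("slotAend2",(397,104),.089),("slotBend1",(212,233),.089),("slotBend2",(409,188),.089)]:
    P[n]=ray(c,C(*p),z);print(n,P[n].round(4))
f=c["frame"]; m=(f.max(2)<60).astype(np.uint8); m[150:]=0;m[:,:300]=0;m[:,430:]=0
pts=cv2.findNonZero(m); h=cv2.convexHull(pts); (e)=cv2.fitEllipse(h); print(e, ray(c,e[0],.089))
yaw=[np.arctan2(-(P["NL"]-P["NR"])[0],(P["NL"]-P["NR"])[1]),np.arctan2(-(P["bNL"]-P["bNR"])[0],(P["bNL"]-P["bNR"])[1]),np.arctan2(*(P["bFL"]-P["bNL"])[[1,0]]),np.arctan2(-(P["ridgeNL"]-P["ridgeNR"])[0],(P["ridgeNL"]-P["ridgeNR"])[1])]
print(yaw, np.linalg.norm(P["NL"]-P["NR"]),np.linalg.norm(P["bNL"]-P["bNR"]),np.linalg.norm(P["ridgeNL"]-P["ridgeNR"]))
y=np.mean(yaw[:3]);R=np.array([[np.cos(y),-np.sin(y)],[np.sin(y),np.cos(y)]])
f0=P["pin"][:2]-R@[-.016,.058]; g=(P["NL"]+P["NR"])[:2]/2+R@[.1,0]
print("centre from pin",f0,"from edge",g,"y",y)
for n in P: print(n,(R.T@(P[n][:2]-f0)).round(4))
```

```text
pin [0.5305 0.1268 0.072 ]
NL [0.4448 0.1933 0.046 ]
NR [ 0.4572 -0.0681  0.046 ]
bNL [0.4551 0.184  0.048 ]
bFL [0.6305 0.1929 0.048 ]
bNR [ 0.4675 -0.0567  0.048 ]
ridgeNL [0.5095 0.0597 0.074 ]
ridgeFL [0.5159 0.0604 0.074 ]
ridgeNR [ 0.5141 -0.0429  0.074 ]
ridgeFR [ 0.5211 -0.0426  0.074 ]
railL near [0.4893 0.0757 0.057 ]
tip [0.4518 0.1082 0.0625]
slotAend1 [0.4894 0.129  0.089 ]
slotAend2 [0.5633 0.1505 0.089 ]
slotBend1 [0.4964 0.102  0.089 ]
slotBend2 [0.5714 0.1217 0.089 ]
((370.9406433105469, 82.11661529541016), (107.30086517333984, 119.18000030517578), 16.222848892211914) [0.52948845 0.12825304 0.089     ]
[np.float64(0.047333801024781054), np.float64(0.051348699058519603), np.float64(0.05094137235833178), np.float64(0.045003948288884044)] 0.26163907643821793 0.24105985473774114 0.10277127744151493
centre from pin [0.5493321  0.06964448] from edge [0.55085759 0.06760022] y 0.04987462414721081
pin [-0.016  0.058]
NL [-0.0982  0.1287]
NR [-0.0989 -0.1329]
bNL [-0.0884  0.1189]
bFL [0.0872 0.1191]
bNR [-0.0881 -0.1222]
ridgeNL [-0.0403 -0.0079]
ridgeFL [-0.0339 -0.0075]
ridgeNR [-0.0408 -0.1107]
ridgeFR [-0.0338 -0.1107]
railL near [-0.0597  0.009 ]
tip [-0.0955  0.0434]
slotAend1 [-0.0569  0.0623]
slotAend2 [0.0179 0.08  ]
slotBend1 [-0.0512  0.035 ]
slotBend2 [0.0247 0.0509]
```

Both views agree. The fastener axis is at (0.530, 0.127), the yaw is about 0.05, and the ridge length comes out at 103 mm (104 given), so this is the cover meant. It is about 36 mm open. I'll back off and lower in front of the ridge.

{"fn": "drive_tool", "kwargs": {
  "deltas": [
    {"slide": [0, -0.44, 0], "delta_rot": [0, 0, 0], "hand": 0},
    {"slide": [0, 0, 0.9], "delta_rot": [0, 0, 0], "hand": 0},
    {"slide": [0, 0, 0.9], "delta_rot": [0, 0, 0], "hand": 0},
    {"slide": [0, 0, 0.92], "delta_rot": [0, 0, 0], "hand": 0},
    {"slide": [0, 0, 0], "delta_rot": [0, 0, 0], "hand": 0}
  ]
}}

```text
time_s: 4.0
eef_pos: [0.4708, 0.0115, 0.0589]
eef_rot: [-0.003, 0.691, 0.723, -0.002]
wrist_force: [-0.1, -0.9, 0.9]
opening: -0.001
```

Run:
```python
from bench import ctrl
import cv2,numpy as np
o=ctrl.get_obs();print(o["eef_pos"],o["wrist_force"])
f=ctrl.camera("scene")["frame"][:,:,::-1]
cv2.imwrite("pics/s3.png",cv2.resize(f[200:400,200:430],None,fx=3,fy=3,interpolation=cv2.INTER_CUBIC))
```

```text
[0.47079746 0.01151414 0.0589446 ] [-0.05927604 -0.87972019  0.89632936]
```

View pics/s3.png

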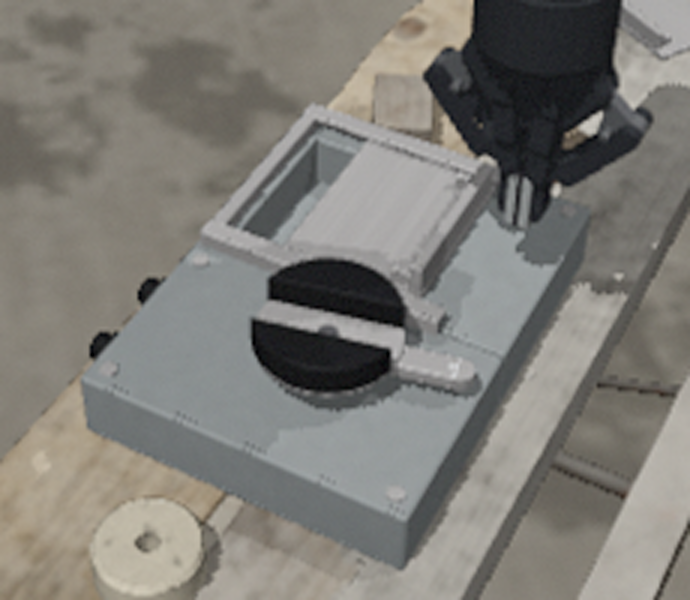

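Run:
```python
from h import *
s=load("scene0")
for p in [(.471,.0115,.059),(.512,.0085,.063),(.5095,.0597,.074),(.5141,-.0429,.074),(.5305,.1268,.072)]:
    q=proj(s,p);print(p,((q-[200,200])*3).round(0))
```

```text
(0.471, 0.0115, 0.059) [517. 257.]
(0.512, 0.0085, 0.063) [457. 224.]
(0.5095, 0.0597, 0.074) [421. 264.]
(0.5141, -0.0429, 0.074) [494. 160.]
(0.5305, 0.1268, 0.072) [328. 327.]
```

The projected fingertip (517,257) lies about 29 px below where I see it (525,228), so I'll check before pushing.

Run:
```python
from h import *
from bench import ctrl
o=ctrl.get_obs();print(o["eef_pos"])
c=ctrl.camera("scene");f=c["frame"][:,:,::-1].copy()
q=proj(c,o["eef_pos"]);print(q)
f=cv2.resize(f[220:310,330:430],None,fx=6,fy=6,interpolation=cv2.INTER_NEAREST)
for dz in (0,.01,.02,.03):
    q=proj(c,o["eef_pos"]+[0,0,dz]); cv2.circle(f,tuple(int(v) for v in ((q-[330,220])*6)),3,(0,0,255),-1)
cv2.imwrite("pics/s4.png",f)
w=ctrl.camera("wrist");f=w["frame"][:,:,::-1].copy();q=proj(w,o["eef_pos"]);print(q)
cv2.circle(f,tuple(int(v) for v in q),3,(0,0,255),-1)
cv2.imwrite("pics/w4.png",f)
```

```text
[0.4730828  0.0111177  0.06129577]
[371.40900533 284.18832282]
[316.87487686 272.58262831]
```

View pics/s4.png

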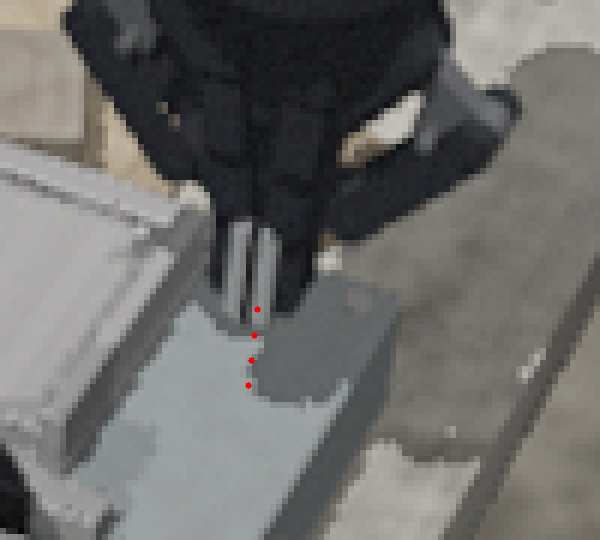

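View pics/w4.png

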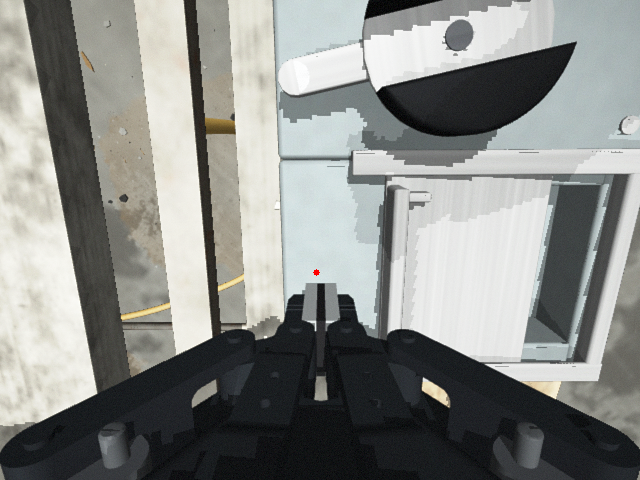

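The fingertips look about 20 mm shorter than the TCP in both views. I'll test this with a gentle probe down onto the bare deck (46 mm).

{"fn": "drive_tool", "kwargs": {
  "deltas": [
    {"slide": [0, 0, 0.05], "delta_rot": [0, 0, 0], "hand": 0},
    {"slide": [0, 0, 0.05], "delta_rot": [0, 0, 0], "hand": 0},
    {"slide": [0, 0, 0.05], "delta_rot": [0, 0, 0], "hand": 0},
    {"slide": [0, 0, 0.05], "delta_rot": [0, 0, 0], "hand": 0},
    {"slide": [0, 0, 0], "delta_rot": [0, 0, 0], "hand": 0}
  ]
}}

```text
time_s: 4.78
eef_pos: [0.4741, 0.0115, 0.0515]
eef_rot: [-0.0, 0.69, 0.724, -0.0]
wrist_force: [-0.1, -0.0, 0.1]
opening: -0.004
```

Run:
```python
from h import *
from bench import ctrl
print(ctrl.tcp_to_grasp)
o=ctrl.get_obs();print(o["eef_pos"],o["wrist_force"])
c=ctrl.camera("wrist");f=c["frame"][:,:,::-1].copy()
from scipy.spatial.transform import Rotation as Ro
q=o["eef_rot"];R=Ro.from_quat([q[1],q[2],q[3],q[0]]).as_matrix()
for d in (0,-.01,-.02,-.03):
  print(d,[proj(c,o["eef_pos"]+R@np.array([x,y,d])).round(0).tolist() for x,y in [(.011,-.0145),(.011,.0145),(-.011,-.0145),(-.011,.0145)]])
cv2.imwrite("pics/w5.png",cv2.resize(f[250:350,260:380],None,fx=6,fy=6,interpolation=cv2.INTER_CUBIC))
```

```text
0.0187
[0.47410369 0.01147374 0.05150486] [-0.14878855 -0.04301096  0.08436135]
0 [[293.0, 255.0], [347.0, 255.0], [294.0, 293.0], [346.0, 293.0]]
-0.01 [[292.0, 261.0], [348.0, 261.0], [293.0, 301.0], [348.0, 301.0]]
-0.02 [[290.0, 268.0], [350.0, 268.0], [291.0, 309.0], [349.0, 309.0]]
-0.03 [[288.0, 275.0], [352.0, 275.0], [289.0, 319.0], [351.0, 319.0]]
```

View pics/w5.png

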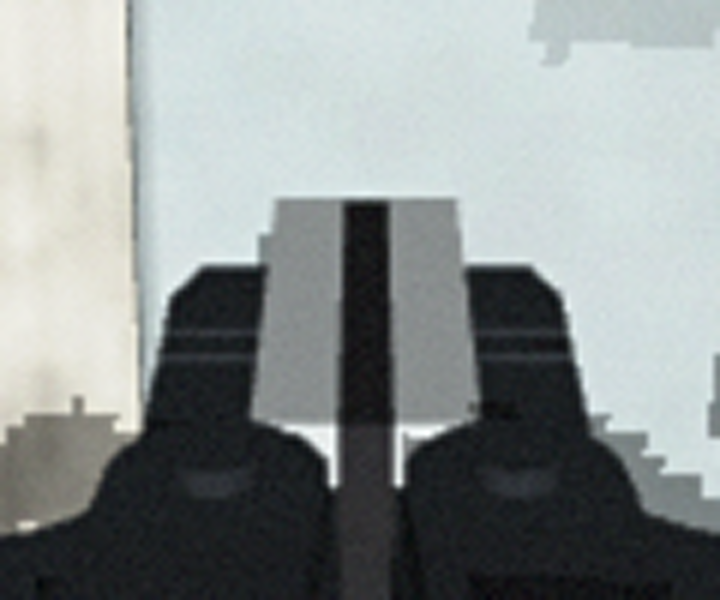

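{"fn": "drive_tool", "kwargs": {
  "deltas": [
    {"slide": [0, 0, 0.02], "delta_rot": [0, 0, 0], "hand": 0},
    {"slide": [0, 0, 0.02], "delta_rot": [0, 0, 0], "hand": 0},
    {"slide": [0, 0, 0.02], "delta_rot": [0, 0, 0], "hand": 0},
    {"slide": [0, 0, 0.02], "delta_rot": [0, 0, 0], "hand": 0},
    {"slide": [0, 0, 0.02], "delta_rot": [0, 0, 0], "hand": 0}
  ]
}}

```text
time_s: 5.45
eef_pos: [0.4744, 0.0114, 0.0467]
eef_rot: [0.0, 0.69, 0.724, 0.0]
wrist_force: [0.1, -0.2, 0.5]
opening: -0.001
```

{"fn": "drive_tool", "kwargs": {
  "deltas": [
    {"slide": [0, 0, 0.02], "delta_rot": [0, 0, 0], "hand": 0},
    {"slide": [0, 0, 0.0], "delta_rot": [0, 0, 0], "hand": 0},
    {"slide": [0, 0, 0.0], "delta_rot": [0, 0, 0], "hand": 0},
    {"slide": [0, 0, 0.0], "delta_rot": [0, 0, 0], "hand": 0},
    {"slide": [0, 0, 0.0], "delta_rot": [0, 0, 0], "hand": 0}
  ]
}}

```text
time_s: 6.08
eef_pos: [0.4744, 0.0114, 0.0458]
eef_rot: [0.0, 0.69, 0.724, 0.0]
wrist_force: [0.3, -0.4, -0.1]
opening: -0.001
```

{"fn": "drive_tool", "kwargs": {
  "deltas": [
    {"slide": [0, 0, 0.03], "delta_rot": [0, 0, 0], "hand": 0},
    {"slide": [0, 0, 0.03], "delta_rot": [0, 0, 0], "hand": 0},
    {"slide": [0, 0, 0.0], "delta_rot": [0, 0, 0], "hand": 0},
    {"slide": [0, 0, 0.0], "delta_rot": [0, 0, 0], "hand": 0},
    {"slide": [0, 0, 0.0], "delta_rot": [0, 0, 0], "hand": 0}
  ]
}}

```text
time_s: 6.7
eef_pos: [0.4744, 0.0114, 0.0428]
eef_rot: [0.0, 0.69, 0.724, 0.0]
wrist_force: [0.1, 0.2, 0.9]
opening: -0.003
```

No contact 3 mm below deck level, so the fingers really do end short of the TCP. I'll continue the probe.

{"fn": "drive_tool", "kwargs": {
  "deltas": [
    {"slide": [0, 0, 0.04], "delta_rot": [0, 0, 0], "hand": 0},
    {"slide": [0, 0, 0.04], "delta_rot": [0, 0, 0], "hand": 0},
    {"slide": [0, 0, 0.04], "delta_rot": [0, 0, 0], "hand": 0},
    {"slide": [0, 0, 0.0], "delta_rot": [0, 0, 0], "hand": 0},
    {"slide": [0, 0, 0.0], "delta_rot": [0, 0, 0], "hand": 0}
  ]
}}

```text
time_s: 7.32
eef_pos: [0.4744, 0.0114, 0.0368]
eef_rot: [-0.0, 0.69, 0.724, 0.0]
wrist_force: [-0.3, 0.3, 0.0]
opening: 0.0
```

Run:
```python
from h import *
from bench import ctrl
o=ctrl.get_obs();print(o["eef_pos"],o["wrist_force"])
c=ctrl.camera("scene");f=c["frame"][:,:,::-1].copy()
f=cv2.resize(f[220:310,330:430],None,fx=6,fy=6,interpolation=cv2.INTER_NEAREST)
for dz in (0,.01,.02,.03):
    q=proj(c,o["eef_pos"]+[0,0,dz]); cv2.circle(f,tuple(int(v) for v in ((q-[330,220])*6)),3,(0,0,255),-1)
cv2.imwrite("pics/s6.png",f)
```

```text
[0.47438398 0.01138396 0.03678578] [-0.2937068   0.27168577  0.02050636]
```

View pics/s6.png

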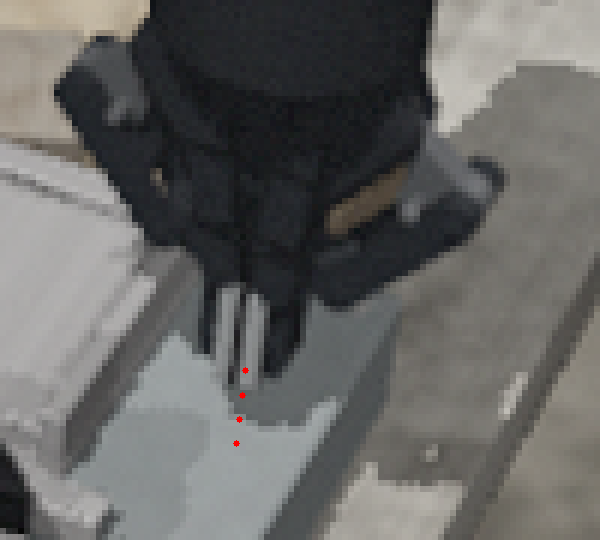

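{"fn": "drive_tool", "kwargs": {
  "deltas": [
    {"slide": [0, 0, 0.04], "delta_rot": [0, 0, 0], "hand": 0},
    {"slide": [0, 0, 0.04], "delta_rot": [0, 0, 0], "hand": 0},
    {"slide": [0, 0, 0.04], "delta_rot": [0, 0, 0], "hand": 0},
    {"slide": [0, 0, 0.04], "delta_rot": [0, 0, 0], "hand": 0},
    {"slide": [0, 0, 0.0], "delta_rot": [0, 0, 0], "hand": 0}
  ]
}}

```text
time_s: 8.0
eef_pos: [0.4742, 0.0114, 0.0285]
eef_rot: [-0.0, 0.69, 0.724, -0.0]
wrist_force: [-0.3, -0.5, 0.2]
opening: 0.002
```

Run:
```python
from h import *
from bench import ctrl
o=ctrl.get_obs();print(o["eef_pos"],o["wrist_force"])
c=ctrl.camera("scene");f=c["frame"][:,:,::-1].copy()
f=cv2.resize(f[220:310,330:430],None,fx=6,fy=6,interpolation=cv2.INTER_NEAREST)
for x,y in ((.011,.0145),(-.011,.0145),(.011,-.0145),(0,0)):
  for dz in (.02,.03):
    q=proj(c,o["eef_pos"]+[y,x,dz]); print(x,y,dz,((q-[330,220])*6).round())
cv2.imwrite("pics/s7.png",f)
c=ctrl.camera("wrist");f=c["frame"][:,:,::-1].copy();cv2.imwrite("pics/w7.png",f)
```

```text
[0.47417936 0.01143001 0.02854965] [-0.31811166 -0.54126506  0.24456469]
0.011 0.0145 0.02 [180. 420.]
0.011 0.0145 0.03 [182. 395.]
-0.011 0.0145 0.02 [213. 375.]
-0.011 0.0145 0.03 [216. 351.]
0.011 -0.0145 0.02 [269. 457.]
0.011 -0.0145 0.03 [273. 432.]
0 0 0.02 [241. 415.]
0 0 0.03 [244. 391.]
```

View pics/s7.png

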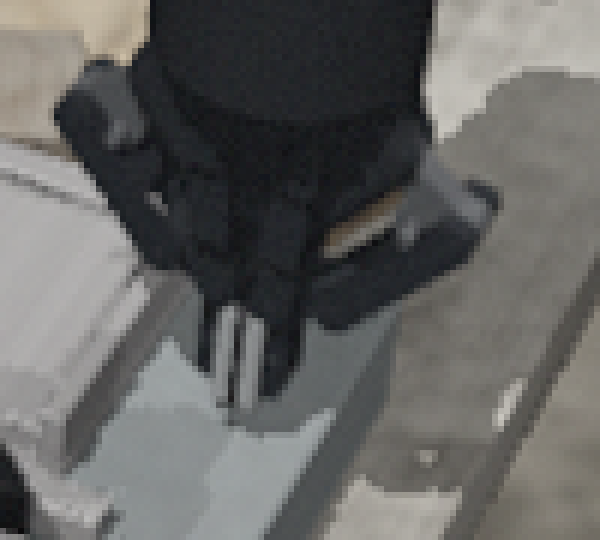

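View pics/w7.png

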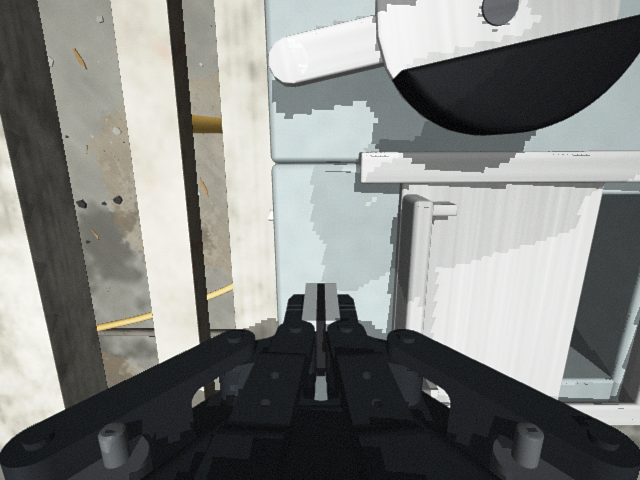

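In the scene crop the pad tips at (240,408) come out at about z=0.056, roughly 28 mm behind the reported TCP. No contact was felt, so that is a good height for pushing on the ridge (52–74 mm). I'll go 3 mm lower and then push.

{"fn": "drive_tool", "kwargs": {
  "deltas": [
    {"slide": [0, 0, 0.03], "delta_rot": [0, 0, 0], "hand": 0},
    {"slide": [0, 0, 0.03], "delta_rot": [0, 0, 0], "hand": 0},
    {"slide": [0, 0.1, 0], "delta_rot": [0, 0, 0], "hand": 0},
    {"slide": [0, 0.1, 0], "delta_rot": [0, 0, 0], "hand": 0},
    {"slide": [0, 0.1, 0], "delta_rot": [0, 0, 0], "hand": 0}
  ]
}}

```text
time_s: 8.72
eef_pos: [0.4899, 0.0121, 0.0259]
eef_rot: [0.0, 0.69, 0.724, 0.0]
wrist_force: [-1.2, 0.2, -0.5]
opening: 0.001
```

{"fn": "drive_tool", "kwargs": {
  "deltas": [
    {"slide": [0, 0.1, 0], "delta_rot": [0, 0, 0], "hand": 0},
    {"slide": [0, 0.1, 0], "delta_rot": [0, 0, 0], "hand": 0},
    {"slide": [0, 0.1, 0], "delta_rot": [0, 0, 0], "hand": 0},
    {"slide": [0, 0.1, 0], "delta_rot": [0, 0, 0], "hand": 0},
    {"slide": [0, 0.1, 0], "delta_rot": [0, 0, 0], "hand": 0}
  ]
}}

```text
time_s: 9.35
eef_pos: [0.513, 0.0135, 0.0255]
eef_rot: [-0.001, 0.69, 0.724, -0.001]
wrist_force: [-5.8, -0.6, 3.9]
opening: 0.003
```

Contact is made: about 6 N, which fits sliding friction. I'll keep pushing.

{"fn": "drive_tool", "kwargs": {
  "deltas": [
    {"slide": [0, 0.08, 0], "delta_rot": [0, 0, 0], "hand": 0},
    {"slide": [0, 0.08, 0], "delta_rot": [0, 0, 0], "hand": 0},
    {"slide": [0, 0.08, 0], "delta_rot": [0, 0, 0], "hand": 0},
    {"slide": [0, 0.06, 0], "delta_rot": [0, 0, 0], "hand": 0},
    {"slide": [0, 0.0, 0], "delta_rot": [0, 0, 0], "hand": 0}
  ]
}}

```text
time_s: 9.98
eef_pos: [0.529, 0.0141, 0.0255]
eef_rot: [-0.0, 0.69, 0.724, -0.0]
wrist_force: [-3.2, 1.1, 0.9]
opening: -0.001
```

Run:
```python
from h import *
from bench import ctrl
o=ctrl.get_obs();print(o["eef_pos"],o["wrist_force"])
c=ctrl.camera("wrist");f=c["frame"][:,:,::-1].copy();cv2.imwrite("pics/w8.png",f);np.savez("pics/w8.npz",**c)
```

```text
[0.52903715 0.01414588 0.02546129] [-3.19930677  1.14457462  0.9337707 ]
```

View pics/w8.png

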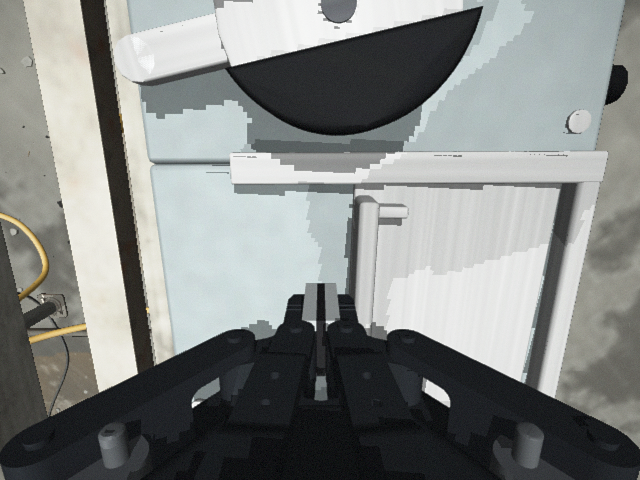

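The wrist view shows the finger touching the ridge at (355,310), with the cover nearly home. I'll finish the push in small steps.

{"fn": "drive_tool", "kwargs": {
  "deltas": [
    {"slide": [0, 0.03, 0], "delta_rot": [0, 0, 0], "hand": 0},
    {"slide": [0, 0.03, 0], "delta_rot": [0, 0, 0], "hand": 0},
    {"slide": [0, 0.03, 0], "delta_rot": [0, 0, 0], "hand": 0},
    {"slide": [0, 0.03, 0], "delta_rot": [0, 0, 0], "hand": 0},
    {"slide": [0, 0, 0], "delta_rot": [0, 0, 0], "hand": 0}
  ]
}}

```text
time_s: 10.65
eef_pos: [0.533, 0.014, 0.0255]
eef_rot: [-0.002, 0.69, 0.724, -0.002]
wrist_force: [-11.1, -3.0, 5.7]
opening: -0.001
```

{"fn": "drive_tool", "kwargs": {
  "deltas": [
    {"slide": [0, 0.02, 0], "delta_rot": [0, 0, 0], "hand": 0},
    {"slide": [0, 0.02, 0], "delta_rot": [0, 0, 0], "hand": 0},
    {"slide": [0, 0.0, 0], "delta_rot": [0, 0, 0], "hand": 0},
    {"slide": [0, 0.0, 0], "delta_rot": [0, 0, 0], "hand": 0},
    {"slide": [0, 0, 0], "delta_rot": [0, 0, 0], "hand": 0}
  ]
}}

```text
time_s: 11.28
eef_pos: [0.5331, 0.014, 0.0254]
eef_rot: [-0.003, 0.69, 0.724, -0.003]
wrist_force: [-18.5, -3.0, 13.1]
opening: -0.001
```

Run:
```python
from h import *
from bench import ctrl
o=ctrl.get_obs();print(o["eef_pos"],o["wrist_force"])
c=ctrl.camera("wrist");f=c["frame"][:,:,::-1].copy();np.savez("pics/w9.npz",**c)
cv2.imwrite("pics/w9.png",cv2.resize(f[150:350,250:450],None,fx=3,fy=3,interpolation=cv2.INTER_CUBIC))
```

```text
[0.53310418 0.01402992 0.0253826 ] [-18.49128222  -2.95167319  13.09593213]
```

View pics/w9.png

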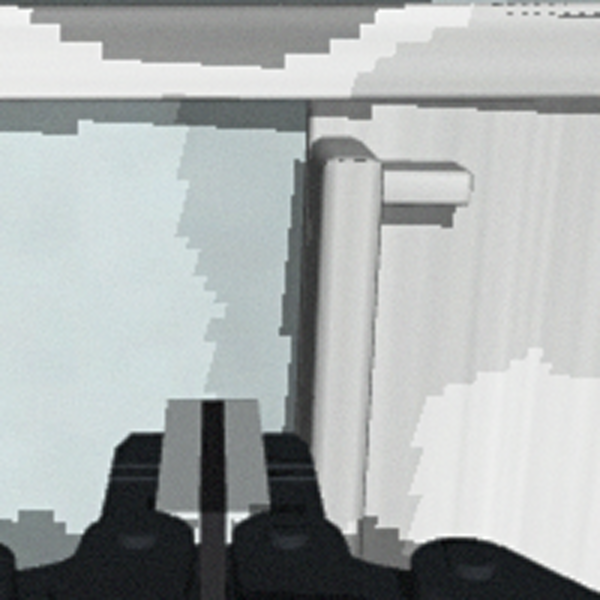

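The finger is stalled against the ridge: force rose from 11 to 18 N with no travel. I'm checking the ridge position.

Run:
```python
from h import *
c=load("w9");y=.05;R=np.array([[np.cos(y),-np.sin(y)],[np.sin(y),np.cos(y)]])
for p in [(324,160),(380,160),(312,505)]:
    X=ray(c,(p[0]/3+250,p[1]/3+150),.074);print(X,R.T@(X[:2]-[.5498,.069]))
```

```text
[0.5455554  0.06143963 0.074     ] [-0.00461716 -0.00733878]
[0.55250632 0.06177156 0.074     ] [ 0.00234167 -0.00735466]
[0.54751307 0.01398505 0.074     ] [-0.00503368 -0.0548319 ]
```

{"fn": "drive_tool", "kwargs": {
  "deltas": [
    {"slide": [0, -0.12, 0], "delta_rot": [0, 0, 0], "hand": 0},
    {"slide": [0, -0.3, 0], "delta_rot": [0, 0, 0], "hand": 0},
    {"slide": [0, -0.3, -0.3], "delta_rot": [0, 0, 0], "hand": 0},
    {"slide": [0, 0, -0.9], "delta_rot": [0, 0, 0], "hand": 0},
    {"slide": [0, 0, -0.9], "delta_rot": [0, 0, 0], "hand": 0}
  ]
}}

```text
time_s: 11.95
eef_pos: [0.5023, 0.0125, 0.1325]
eef_rot: [0.001, 0.69, 0.723, 0.001]
wrist_force: [0.4, -0.4, 0.6]
opening: -0.005
```

Measured ridge x is −4.6 to −5.0 mm (home −4), so the cover is home. Next I'll open the fingers partway and look at the slot.

{"fn": "drive_tool", "kwargs": {
  "deltas": [
    {"slide": [0.6, 0.1, -0.3], "delta_rot": [0, 0, -0.03], "hand": 0.4},
    {"slide": [0, 0, 0], "delta_rot": [0, 0, -0.03], "hand": 0.4},
    {"slide": [0, 0, 0], "delta_rot": [0, 0, 0], "hand": 0.4},
    {"slide": [0, 0, 0], "delta_rot": [0, 0, 0], "hand": 0.4},
    {"slide": [0, 0, 0], "delta_rot": [0, 0, 0], "hand": 0.4}
  ]
}}

```text
time_s: 12.58
eef_pos: [0.5049, 0.0426, 0.1455]
eef_rot: [-0.0, 0.62, 0.785, -0.0]
wrist_force: [0.3, -0.7, 0.2]
opening: 0.4
```

Run:
```python
from h import *
from bench import ctrl
o=ctrl.get_obs();print(o["eef_pos"],o["wrist_force"],o["eef_rot"],o["opening"])
c=ctrl.camera("wrist");f=c["frame"][:,:,::-1].copy();np.savez("pics/w10.npz",**c)
cv2.imwrite("pics/w10.png",f)
```

```text
[0.50493948 0.04262507 0.14553581] [ 0.27348287 -0.74510539  0.18413432] [-9.47708275e-05  6.19742709e-01  7.84805049e-01 -1.93760660e-05] 0.40039748250590834
```

View pics/w10.png

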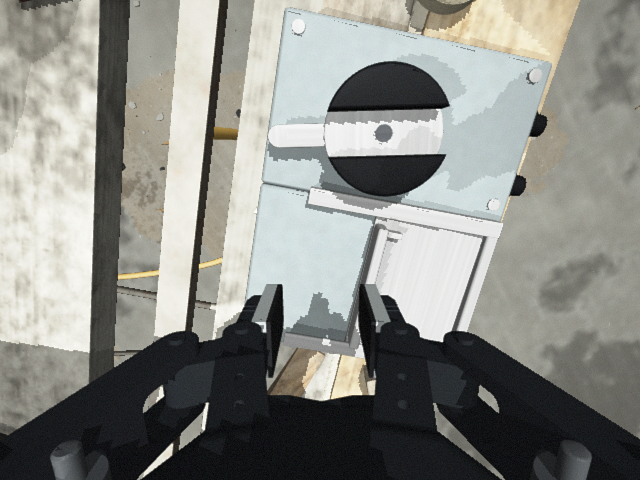

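The slot is nearly aligned with the jaw axis in the image; its pin is at (384,132) and the fingers are at about columns 250–395. I'll compute the offsets.

Run:
```python
from h import *
c=load("w10")
g=c["frame"].astype(np.uint8)
m=(g.max(2)<60).astype(np.uint8);m[205:]=0;m[:,:310]=0;m[:,460:]=0
e=cv2.fitEllipse(cv2.convexHull(cv2.findNonZero(m)));C=ray(c,e[0],.089);print("head",C)
P=ray(c,(384,132),.072);print("pin",P)
for a,b in [((330,110),(448,106)),((333,156.5),(440,154.5))]:
    A=ray(c,a,.089);B=ray(c,b,.089);print(np.degrees(np.arctan2(*(B-A)[[1,0]])))
T=ray(c,(270,135),.0625);print("tip",T,np.degrees(np.arctan2(*(P-T)[[1,0]])))
yaw=np.radians(103.4);tx=np.array([np.cos(yaw),np.sin(yaw)]);ty=np.array([np.sin(yaw),-np.cos(yaw)])
for X in (C,P):
    d=X[:2]-[.50494,.04263];print("tool d",d@tx,d@ty, "scale",d@tx/.05,d@ty/.05)
```

```text
head [0.52908331 0.12901328 0.089     ]
pin [0.5301248  0.12784942 0.072     ]
15.156665590934615
14.373572081515515
tip [0.45212978 0.10764365 0.0625    ] 14.524018427884252
tool d 0.07843641253789606 0.04350517424369108 scale 1.568728250757921 0.8701034848738216
tool d 0.07706287338569254 0.04424858575222289 scale 1.5412574677138506 0.8849717150444577
```

{"fn": "drive_tool", "kwargs": {
  "deltas": [
    {"slide": [0.78, 0.44, 0], "delta_rot": [0, 0, 0], "hand": 0.4},
    {"slide": [0.77, 0.44, 0], "delta_rot": [0, 0, 0], "hand": 0.4},
    {"slide": [0, 0, 0.8], "delta_rot": [0, 0, -0.0065], "hand": 0.4},
    {"slide": [0, 0, 0.6], "delta_rot": [0, 0, 0], "hand": 0.4},
    {"slide": [0, 0, 0], "delta_rot": [0, 0, 0], "hand": 0.4}
  ]
}}

```text
time_s: 13.25
eef_pos: [0.5272, 0.1284, 0.0731]
eef_rot: [-0.002, 0.611, 0.791, -0.002]
wrist_force: [0.2, 0.3, 0.2]
opening: 0.4
```

```bash
cat > look.py <<'E'
from h import *
from bench import ctrl
import sys
k=sys.argv[1]
o=ctrl.get_obs();print(o["eef_pos"],o["wrist_force"],o["torque"],o["eef_rot"].round(4),np.degrees(2*np.arctan2(o["eef_rot"][2],o["eef_rot"][1])),o["q"].round(2),o["opening"])
c=ctrl.camera("wrist");f=c["frame"][:,:,::-1].copy();np.savez(f"pics/w{k}.npz",**c)
cv2.imwrite(f"pics/w{k}.png",f)
s=ctrl.camera("scene");f=s["frame"][:,:,::-1].copy();np.savez(f"pics/s{k}.npz",**s)
cv2.imwrite(f"pics/s{k}.png",cv2.resize(f[200:380,220:420],None,fx=3.3,fy=3.3,interpolation=cv2.INTER_CUBIC))
E
python3 look.py 11
```

```text
[0.52717563 0.12838664 0.07314504] [0.17780253 0.31377346 0.19916739] [-4.57237266e-02  2.12328419e-02 -9.68923228e-05] [-0.0023  0.6113  0.7914 -0.0019] 104.63200256432005 [ 0.02  0.26  1.78 -0.    1.1  -0.24] 0.40027155311208706
```

View pics/w11.png

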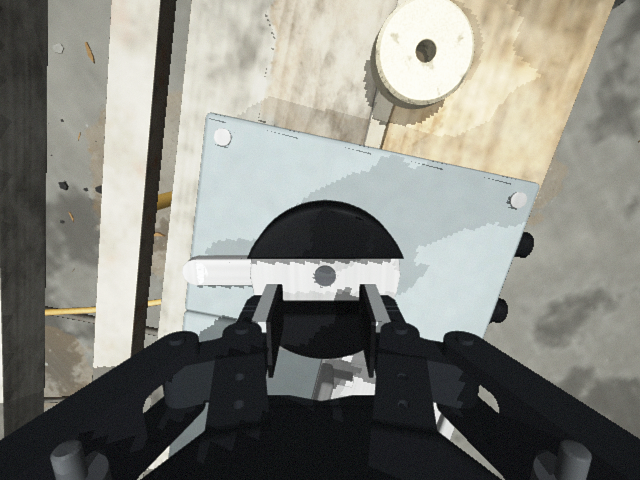

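View pics/s11.png

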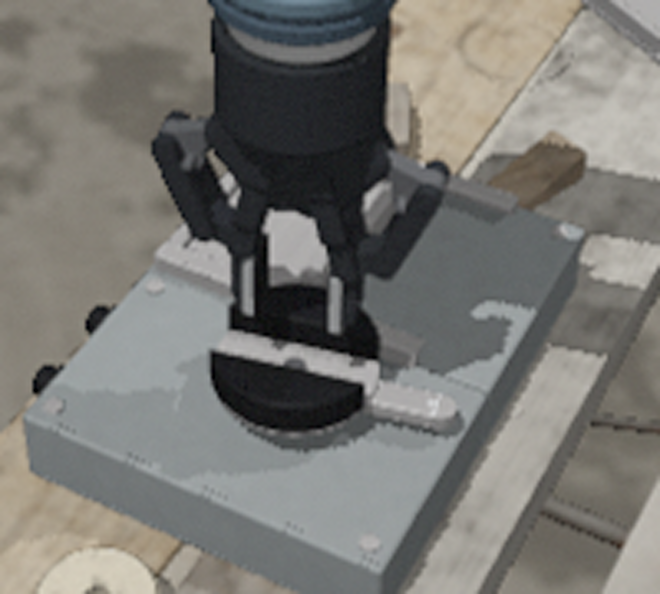

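```bash
python3 look.py 12
python3 - <<'E'
from h import *
for k,m in (("w12",(240,250,400,320)),("s12",(285,255,345,315))):
    f=load(k)["frame"][:,:,::-1];x0,y0,x1,y1=m
    cv2.imwrite(f"pics/z{k}.png",cv2.resize(f[y0:y1,x0:x1],None,fx=(5 if k[0]=="w" else 10),fy=(5 if k[0]=="w" else 10),interpolation=cv2.INTER_NEAREST))
E
```

```text
[0.53010736 0.12828936 0.07642213] [-0.51095854  0.65417306  0.74636391] [-0.04522798  0.01040511  0.02701143] [1.000e-04 6.113e-01 7.914e-01 1.000e-04] 104.62590464998021 [ 0.02  0.26  1.78  0.    1.1  -0.24] 0.4015882015367868
```

View pics/zw12.png

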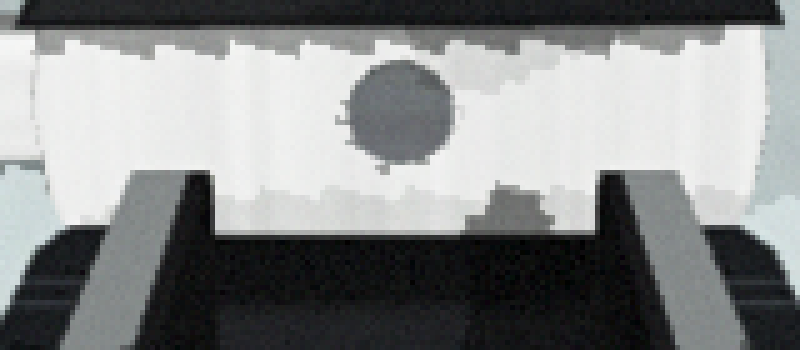

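View pics/zs12.png

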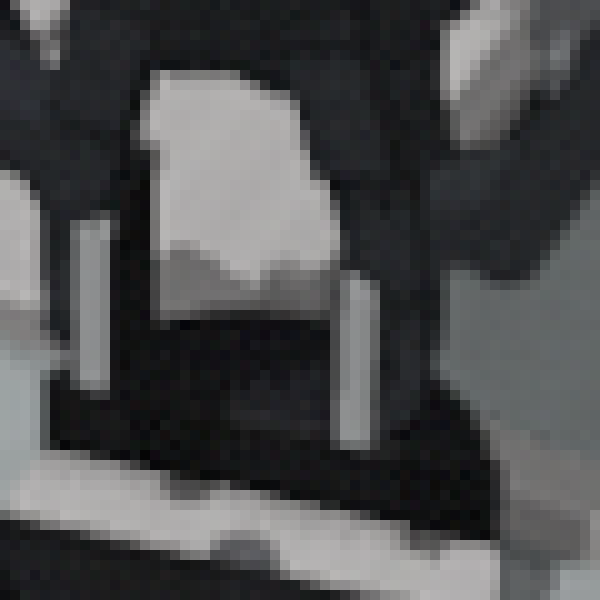

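Run:
```python
from h import *
w=load("w12");s=load("s12")
tcp=np.array([.5301,.1283,.0764]);yaw=np.radians(104.6)
R=np.array([[np.cos(yaw),np.sin(yaw),0],[np.sin(yaw),-np.cos(yaw),0],[0,0,-1]])
def tri(a,b):
    M=[];
    for c,p in((w,a),(s,b)):
        P=c["mtx"]@np.c_[c["R"],c["t"]]
        M.append(P)
    X=cv2.triangulatePoints(M[0],M[1],np.array(a,float).reshape(2,1),np.array(b,float).reshape(2,1)).ravel();X=X[:3]/X[3]
    return X,(R.T@(X-tcp)).round(4),[proj(w,X)-a,proj(s,X)-b]
for a,b in [((266.4,284),(322.5,300.2)),((276.8,284),(318,299.8)),((364.8,284),(296,294.2)),((375.6,284),(292.2,293.8))]: print(*tri(a,b))
```

```text
[0.50488771 0.13018953 0.10935033] [ 0.0082 -0.0239 -0.033 ] [array([ 0.71150379, -0.60933514]), array([ 0.1031162 , -0.05624365])]
[0.5104756  0.13327925 0.11041524] [ 0.0098 -0.0177 -0.034 ] [array([ 3.74047622, -3.02148299]), array([ 0.53175221, -0.26613567])]
[0.54729971 0.14076238 0.10914258] [ 0.0077  0.0198 -0.0327] [array([-0.23423369,  0.06796852]), array([-0.02985456, -0.00038657])]
[0.55312425 0.14203014 0.10800406] [ 0.0075  0.0257 -0.0316] [array([ 1.79600007, -0.41860658]), array([0.22701585, 0.017816  ])]
```

Triangulated pad tips are centred on the TCP axis to within about 2 mm, at tool y of about ±22 mm and 33 mm behind the TCP. They sit above the slot at z≈0.109. I'll lower in two stages.

{"fn": "drive_tool", "kwargs": {
  "deltas": [
    {"slide": [0, 0, 0.2], "delta_rot": [0, 0, 0], "hand": 0.4},
    {"slide": [0, 0, 0.1], "delta_rot": [0, 0, 0], "hand": 0.4},
    {"slide": [0, 0, 0.04], "delta_rot": [0, 0, 0], "hand": 0.4},
    {"slide": [0, 0, 0.04], "delta_rot": [0, 0, 0], "hand": 0.4},
    {"slide": [0, 0, 0.04], "delta_rot": [0, 0, 0], "hand": 0.4}
  ]
}}

```text
time_s: 14.08
eef_pos: [0.5297, 0.1285, 0.0547]
eef_rot: [0.0, 0.611, 0.792, 0.0]
wrist_force: [0.6, 0.5, 0.4]
opening: 0.404
```

{"fn": "drive_tool", "kwargs": {
  "deltas": [
    {"slide": [0, 0, 0.04], "delta_rot": [0, 0, 0], "hand": 0.4},
    {"slide": [0, 0, 0.04], "delta_rot": [0, 0, 0], "hand": 0.4},
    {"slide": [0, 0, 0.04], "delta_rot": [0, 0, 0], "hand": 0.4},
    {"slide": [0, 0, 0.04], "delta_rot": [0, 0, 0], "hand": 0.4},
    {"slide": [0, 0, 0], "delta_rot": [0, 0, 0], "hand": 0.4}
  ]
}}

```text
time_s: 14.7
eef_pos: [0.5295, 0.1285, 0.0466]
eef_rot: [-0.0, 0.611, 0.792, -0.0]
wrist_force: [-0.6, -0.3, -0.8]
opening: 0.399
```

```bash
python3 look.py 13
```

```text
[0.52946846 0.12847348 0.0465684 ] [-0.5724081  -0.26523796 -0.78104254] [-0.01224866  0.04757129 -0.0401425 ] [-2.000e-04  6.111e-01  7.915e-01 -1.000e-04] 104.65736640521915 [ 0.02  0.3   1.8   0.    1.04 -0.24] 0.39855380765884496
```

View pics/w13.png

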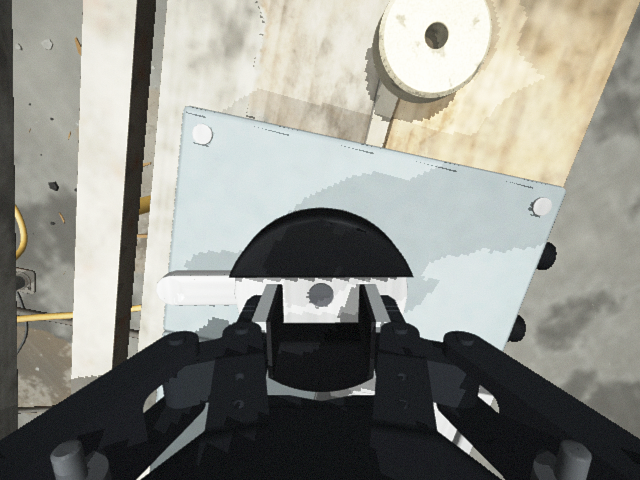

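View pics/s13.png

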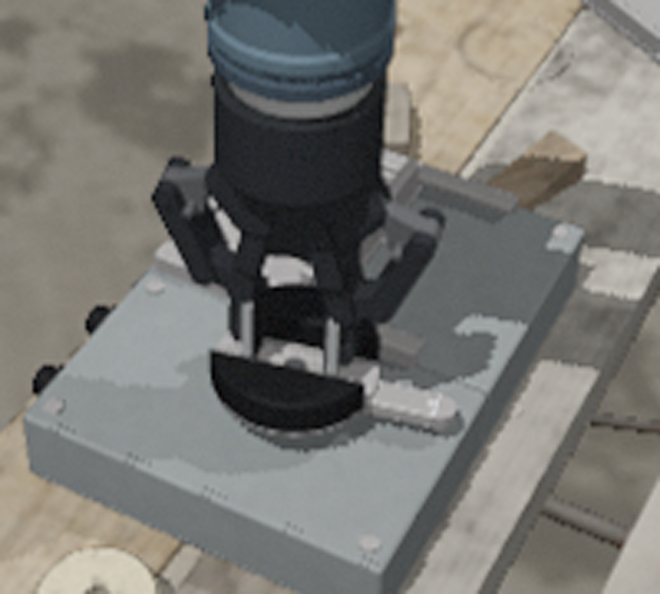

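The fingertips are inside the slot (scene crop (245,355) and (333,372)) with no contact force. I'll go 5 mm deeper, then start turning.

{"fn": "drive_tool", "kwargs": {
  "deltas": [
    {"slide": [0, 0, 0.03], "delta_rot": [0, 0, 0], "hand": 0.4},
    {"slide": [0, 0, 0.03], "delta_rot": [0, 0, 0], "hand": 0.4},
    {"slide": [0, 0, 0.03], "delta_rot": [0, 0, 0], "hand": 0.4},
    {"slide": [0, 0, 0], "delta_rot": [0, 0, 0], "hand": 0.4},
    {"slide": [0, 0, 0], "delta_rot": [0, 0, 0], "hand": 0.4}
  ]
}}

```text
time_s: 15.42
eef_pos: [0.5296, 0.1285, 0.0423]
eef_rot: [0.0, 0.611, 0.792, 0.0]
wrist_force: [0.1, -0.3, -0.2]
opening: 0.403
```

{"fn": "drive_tool", "kwargs": {
  "deltas": [
    {"slide": [0, 0, 0], "delta_rot": [0, 0, -0.025], "hand": 0.4},
    {"slide": [0, 0, 0], "delta_rot": [0, 0, -0.025], "hand": 0.4},
    {"slide": [0, 0, 0], "delta_rot": [0, 0, -0.025], "hand": 0.4},
    {"slide": [0, 0, 0], "delta_rot": [0, 0, -0.025], "hand": 0.4},
    {"slide": [0, 0, 0], "delta_rot": [0, 0, 0], "hand": 0.4}
  ]
}}

```text
time_s: 16.05
eef_pos: [0.5298, 0.1284, 0.0424]
eef_rot: [0.0, 0.48, 0.877, 0.0]
wrist_force: [-0.3, -0.9, 0.0]
opening: 0.399
```

```bash
python3 look.py 14
```

```text
[0.52977592 0.12844659 0.0423876 ] [-0.30288515 -0.87816302  0.0330108 ] [-0.01140969 -0.06156759  0.0341664 ] [1.000e-04 4.801e-01 8.772e-01 1.000e-04] 122.6158529975498 [ 0.02  0.31  1.8   0.    1.04 -0.55] 0.3993659248271159
```

View pics/w14.png

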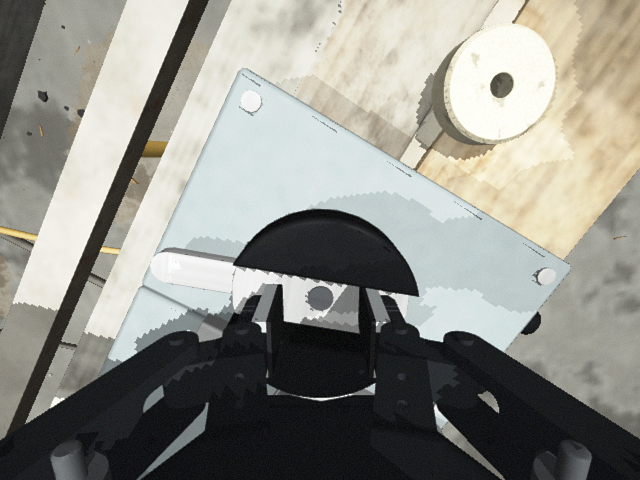

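The fastener follows with about 8° of slot play. I'll continue the turn.

{"fn": "drive_tool", "kwargs": {
  "deltas": [
    {"slide": [0, 0, 0], "delta_rot": [0, 0, -0.04], "hand": 0.4},
    {"slide": [0, 0, 0], "delta_rot": [0, 0, -0.04], "hand": 0.4},
    {"slide": [0, 0, 0], "delta_rot": [0, 0, -0.04], "hand": 0.4},
    {"slide": [0, 0, 0], "delta_rot": [0, 0, -0.04], "hand": 0.4},
    {"slide": [0, 0, 0], "delta_rot": [0, 0, 0], "hand": 0.4}
  ]
}}

```text
time_s: 16.77
eef_pos: [0.5297, 0.1285, 0.0423]
eef_rot: [0.0, 0.247, 0.969, 0.0]
wrist_force: [0.5, 0.0, 0.6]
opening: 0.399
```

{"fn": "drive_tool", "kwargs": {
  "deltas": [
    {"slide": [0, 0, 0], "delta_rot": [0, 0, -0.04], "hand": 0.4},
    {"slide": [0, 0, 0], "delta_rot": [0, 0, -0.04], "hand": 0.4},
    {"slide": [0, 0, 0], "delta_rot": [0, 0, -0.04], "hand": 0.4},
    {"slide": [0, 0, 0], "delta_rot": [0, 0, -0.04], "hand": 0.4},
    {"slide": [0, 0, 0], "delta_rot": [0, 0, 0], "hand": 0.4}
  ]
}}

```text
time_s: 17.4
eef_pos: [0.5296, 0.1285, 0.0423]
eef_rot: [-0.0, -0.0, 1.0, -0.0]
wrist_force: [-0.2, -0.0, 0.3]
opening: 0.398
```

```bash
python3 look.py 15
```

```text
[0.52961141 0.12847463 0.04230526] [-0.22603969 -0.03929339  0.33750524] [-0.00284167  0.03131237 -0.00127891] [-0.e+00 -4.e-04  1.e+00 -0.e+00] 180.04341280878364 [ 0.02  0.31  1.8  -0.    1.04 -1.55] 0.3977859746245148
```

View pics/w15.png

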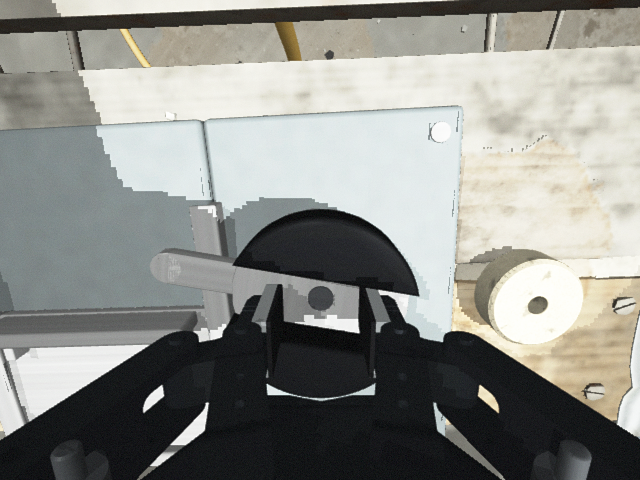

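View pics/s15.png

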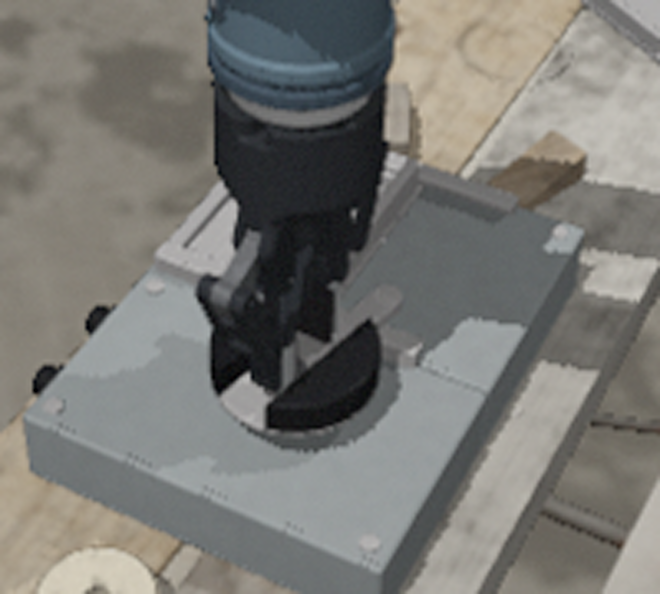

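The tongue has swung over to (180,265), with about 12° left before the stop. I'll finish in small steps.

{"fn": "drive_tool", "kwargs": {
  "deltas": [
    {"slide": [0, 0, 0], "delta_rot": [0, 0, -0.02], "hand": 0.4},
    {"slide": [0, 0, 0], "delta_rot": [0, 0, -0.02], "hand": 0.4},
    {"slide": [0, 0, 0], "delta_rot": [0, 0, -0.015], "hand": 0.4},
    {"slide": [0, 0, 0], "delta_rot": [0, 0, -0.01], "hand": 0.4},
    {"slide": [0, 0, 0], "delta_rot": [0, 0, 0], "hand": 0.4}
  ]
}}

```text
time_s: 18.12
eef_pos: [0.5296, 0.1285, 0.0423]
eef_rot: [-0.0, -0.103, 0.995, 0.0]
wrist_force: [-0.3, -0.8, -0.2]
opening: 0.401
```

{"fn": "drive_tool", "kwargs": {
  "deltas": [
    {"slide": [0, 0, 0], "delta_rot": [0, 0, -0.005], "hand": 0.4},
    {"slide": [0, 0, 0], "delta_rot": [0, 0, -0.005], "hand": 0.4},
    {"slide": [0, 0, 0], "delta_rot": [0, 0, -0.005], "hand": 0.4},
    {"slide": [0, 0, 0], "delta_rot": [0, 0, 0], "hand": 0.4},
    {"slide": [0, 0, 0], "delta_rot": [0, 0, 0], "hand": 0.4}
  ]
}}

```text
time_s: 18.75
eef_pos: [0.5296, 0.1285, 0.0423]
eef_rot: [-0.0, -0.127, 0.992, 0.0]
wrist_force: [0.4, 1.6, -0.7]
opening: 0.4
```

```bash
python3 look.py 16
```

```text
[0.52961219 0.12848871 0.04227626] [ 0.43750447  1.55706896 -0.68378737] [ 0.05210201  0.00374577 -0.52877715] [-0.000e+00 -1.273e-01  9.919e-01  1.000e-04] 194.63047720416193 [ 0.02  0.31  1.8   0.    1.04 -1.81] 0.39966454978557997
```

View pics/w16.png

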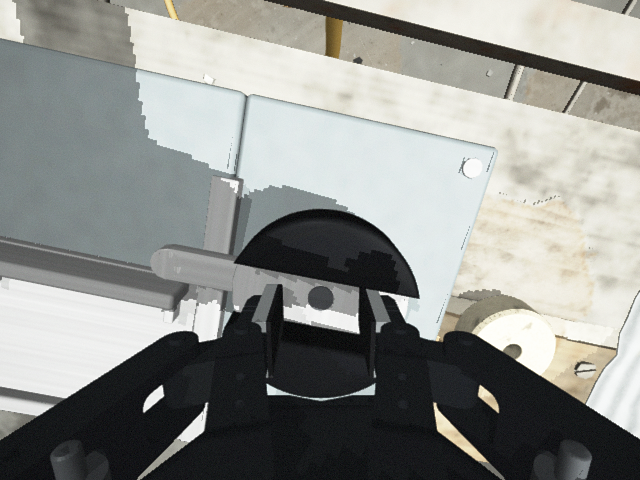

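{"fn": "drive_tool", "kwargs": {
  "deltas": [
    {"slide": [0, 0, 0], "delta_rot": [0, 0, -0.005], "hand": 0.4},
    {"slide": [0, 0, 0], "delta_rot": [0, 0, -0.005], "hand": 0.4},
    {"slide": [0, 0, 0], "delta_rot": [0, 0, 0], "hand": 0.4},
    {"slide": [0, 0, 0], "delta_rot": [0, 0, 0], "hand": 0.4},
    {"slide": [0, 0, 0], "delta_rot": [0, 0, 0], "hand": 0.4}
  ]
}}

```text
time_s: 19.48
eef_pos: [0.5296, 0.1285, 0.0423]
eef_rot: [-0.0, -0.143, 0.99, 0.0]
wrist_force: [-1.1, 0.3, 1.3]
opening: 0.4
```

```bash
python3 look.py 17
```

```text
[0.52960395 0.12852547 0.04228994] [-1.07415121  0.31389745  1.31500018] [ 0.07099617  0.09566619 -1.87070687] [-0.000e+00 -1.429e-01  9.897e-01  1.000e-04] 196.42784946574815 [ 0.02  0.31  1.8   0.    1.04 -1.84] 0.3998318372448694
```

The torque rose to 1.87 N·m with no further yield, so the fastener is at its stop. I'll back the fingers off within the slot play and lift straight out.

{"fn": "drive_tool", "kwargs": {
  "deltas": [
    {"slide": [0, 0, 0], "delta_rot": [0, 0, 0.02], "hand": 0.4},
    {"slide": [0, 0, 0], "delta_rot": [0, 0, 0.025], "hand": 0.4},
    {"slide": [0, 0, 0], "delta_rot": [0, 0, 0], "hand": 0.4},
    {"slide": [0, 0, -0.3], "delta_rot": [0, 0, 0], "hand": 0.4},
    {"slide": [0, 0, -0.4], "delta_rot": [0, 0, 0], "hand": 0.4}
  ]
}}

```text
time_s: 20.2
eef_pos: [0.5294, 0.1285, 0.0781]
eef_rot: [-0.0, -0.074, 0.997, -0.0]
wrist_force: [0.6, 0.2, 0.5]
opening: 0.397
```

{"fn": "drive_tool", "kwargs": {
  "deltas": [
    {"slide": [0, 0, -0.9], "delta_rot": [0, 0, 0], "hand": 0.4},
    {"slide": [-0.8, 0, -0.9], "delta_rot": [0, 0, 0], "hand": 0.4},
    {"slide": [0, 0, 0], "delta_rot": [0, 0, 0], "hand": 0.4},
    {"slide": [0, 0, 0], "delta_rot": [0, 0, 0], "hand": 0.4},
    {"slide": [0, 0, 0], "delta_rot": [0, 0, 0], "hand": 0.4}
  ]
}}

```text
time_s: 20.82
eef_pos: [0.5676, 0.1343, 0.1659]
eef_rot: [-0.001, -0.073, 0.997, 0.0]
wrist_force: [-0.2, 0.2, -0.1]
opening: 0.396
```

```bash
python3 look.py 18
```

```text
[0.56760172 0.13427005 0.16590328] [-0.18119103  0.1997459  -0.09565048] [-0.03808638 -0.01040619 -0.02333858] [-0.0015 -0.0733  0.9973  0.    ] 188.4014420146727 [ 0.03  0.23  1.61 -0.    1.3  -1.69] 0.39648520940257187
```

View pics/w18.png

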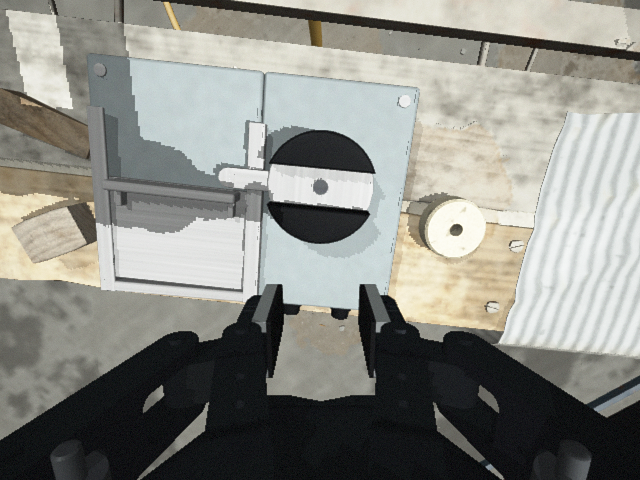

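Tongue at (235,175) now stands behind the ridge at (185,190), with the head at (320,187). I'm measuring the end state.

Run:
```python
from h import *
c=load("w18");f=c["frame"][:,:,::-1]
cv2.imwrite("pics/z18.png",cv2.resize(f[40:300,80:430],None,fx=2.2,fy=2.2,interpolation=cv2.INTER_CUBIC))
```

```text
(no output)
```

View pics/z18.png

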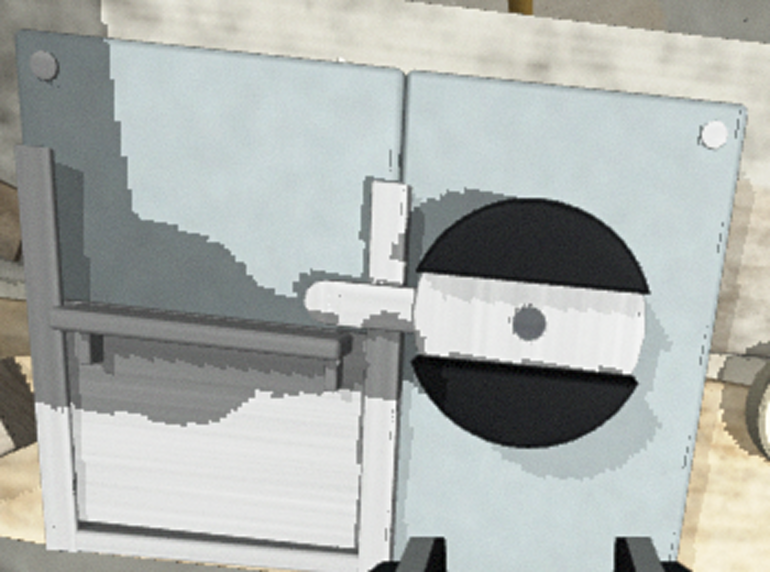

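Run:
```python
from h import *
c=load("w18");p=lambda x,y:(x/2.2+80,y/2.2+40)
bN=ray(c,p(43,66),.048);bL=ray(c,p(713,134),.048);d=bL-bN;y=np.arctan2(-d[0],d[1])
A=ray(c,p(417,272),.089);B=ray(c,p(649,293),.089);s=np.arctan2(-(B-A)[0],(B-A)[1])
A2=ray(c,p(413,362),.089);B2=ray(c,p(635,376),.089);s2=np.arctan2(-(B2-A2)[0],(B2-A2)[1])
P=ray(c,p(529,322),.072);T=ray(c,p(307,301),.0625);t=np.arctan2(-(P-T)[0],(P-T)[1])
print("yaw",y,"slot",s,s2,"tongue",t,"joint",[1.571+v-.05 for v in (s,s2,t)])
R=np.array([[np.cos(.05),-np.sin(.05)],[np.sin(.05),np.cos(.05)]])
f0=P[:2]-R@[-.016,.058]
for q in [(52,312),(348,342)]: print(R.T@(ray(c,p(*q),.074)[:2]-f0))
```

```text
yaw 0.05164743840227221 slot 0.057112900458941095 0.08202022038898468 tongue 0.06417775637605375 joint [np.float64(1.578112900458941), np.float64(1.6030202203889845), np.float64(1.5851777563760536)]
[-0.00366793 -0.10958772]
[-0.00303988 -0.00545348]
```

Measured fastener angle is about 1.58 rad (needs more than 1.45), and ridge x is about −3.5 mm (needs more than −8). The robot is clear, so I'm handing in.

```bash
python3 -c "
from bench import ctrl
o=ctrl.get_obs();print(o['time_s'],o['wrist_force'])
ctrl.hand_in()"
```

```text
20.925 [ 0.17587791 -0.80475193 -0.63725889]
the job is handed in; nothing more can be done
```

The job is handed in at 20.9 s: the cover is home and the fastener is locked. `hand_in()` gives no verdict.

- **Cover:** I pushed it about 36 mm by its ridge with the fingers shut. It stalled against the end stop, with the force rising from 11 to 18 N and no further travel.
- **Fastener:** With the fingers part open in its slot, I turned it counter-clockwise to its stop. The torque rose to 1.9 N·m with the stop reached. I then backed the fingers off within the slot play and lifted clear.
- **Last checks:** The ridge measures at x of about −3.0 to −3.7 mm (home −4). The fastener reads 1.58 to 1.60 rad (stop 1.571). The tongue stands behind the ridge, and the wrist force is about zero. I kept the arm clear of the block, felt wheel and wedge and never touched them on purpose, but I did not measure their final positions.
- **What disagreed:** The shut fingertips end about 30 mm short of the reported TCP, contrary to the description. I confirmed this by two-view measurement and by a probe that went below deck level without contact, and set my working heights from the measured tips.

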